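# Find the limp nail clipper and bin it

### The job

One of the three nail clippers on the vanity has lost its spring. Feel each by pressing the free end of its raised thumb lever gently down until the jaws meet, never so hard that the cutting edges are jammed together, until you have found the limp one; then put that clipper in the white bin and leave the two sound ones lying where they are, and the mug, lens case and pill box undisturbed.

Things in the scene. Friction and masses are not known exactly. Their poses are not given: they have to be found in the camera images.
- clipper_a: Steel nail clipper lying loose and flat, 82 mm long, 14 mm wide (16 at the jaws), 60 g, thumb lever raised for use. Two flat spring arms riveted together at the tail, jaws 4 mm apart at the other end. Origin: middle of its underside; x runs from tail to jaws, z up. Can be picked up from above by its long sides at the middle, fingers almost down on the vanity.
- clipper_b: Second clipper, same look, size and frame as clipper_a. On each, the 12 mm wide lever turns on a pin 24 mm from the origin towards the jaws, 12 mm up, and slopes up from it over the tail; above the origin it is 22 mm high. Pressing its free end down shuts the jaws, which meet with a hard stop; let go, it springs back.
- clipper_c: Third clipper, same look, size and frame as clipper_a. Two of the three are sound and one, whichever it is, is limp: just short of the stop the lever's free end pushes back with 10 to 11 N on a sound one (4 N at first touch), with 3 to 4 N on the limp one (about 1 N at first touch). The cutting edges are spoiled by a push over 30 N.
- clipper_a_tip (a point): Top of the free end of clipper_a's lever, where a thumb presses: a rolled lip 12 mm wide. In the clipper's frame it lies 32 mm from the origin towards the tail; 33 mm above the vanity when free, about 20 mm at the stop with the jaws shut.
- clipper_b_tip (a point): The same point on the lever of clipper_b.
- clipper_c_tip (a point): The same point on the lever of clipper_c.
- bin: Small round open waste bin of white plastic standing loose on the vanity, 136 mm across the rim and 100 mm tall, wall 3 mm, inside about 110 mm across at the floor and 130 mm at the mouth, inner floor 4 mm up, 0.45 kg. Origin at the centre of its underside.
- mug: White ceramic mug, 84 mm across, 95 mm tall, with a handle; bystander. Origin at the centre of its underside.
- lens_case: Flat contact-lens case of two round wells with caps, 68 by 34 mm, 17 mm tall; bystander. Origin at the centre of its underside.
- pill_box: Steel pill box with snap lid, 51 by 75 mm, 20 mm tall; bystander. Origin at the centre of its underside.
- vanity: The grey vanity top, its surface at z = 0 on which everything stands.
- clipper_a_rivet (a point): Top of the rivet that clamps the two spring arms together at the tail of clipper_a, 36 mm from the origin and 7 mm up. On the limp clipper it has worked up by a tenth of a millimetre, far too little to see or measure here: only the feel of the lever tells.
- clipper_b_rivet (a point): The same point on clipper_b.
- clipper_c_rivet (a point): The same point on clipper_c.
Things that resemble listed ones, but are neither listed nor needed, are in the scene too. What is shaped like the clipper_b but brown is not meant. Leave any black look-alike of the bin alone.

How it is judged (in metres and radians):
On the way:
1. the limp clipper's lever is pressed down to its stop, jaws shut (((z of clipper_a_tip in the frame of clipper_a below 0.0206 m and z of clipper_a_rivet in the frame of clipper_a above 0.00695 m) or (z of clipper_b_tip in the frame of clipper_b below 0.0206 m and z of clipper_b_rivet in the frame of clipper_b above 0.00695 m) or (z of clipper_c_tip in the frame of clipper_c below 0.0206 m and z of clipper_c_rivet in the frame of clipper_c above 0.00695 m))), for 0.1 s.
At the end, for the whole second after the job is handed in: The limp clipper (the one whose rivet has worked up a tenth of a millimetre) lies at rest in the upright bin, its middle within 55 mm of the bin's axis and under 75 mm high; the other two lie flat on the vanity within 50 mm of where they were (angle between bin's own z axis and vertical below 0.1 rad and ((z of clipper_a_rivet in the frame of clipper_a above 0.00695 m and horizontal distance between clipper_a and bin below 0.055 m and height (world z) of clipper_a below 0.075 m and linear speed of clipper_a below 0.02 m/s and height (world z) of each of clipper_b, clipper_c below 0.01 m and angle between each of clipper_b, clipper_c's own z axis and vertical below 0.15 rad and distance of each of clipper_b, clipper_c from where it was at the start of the episode below 0.05 m) or (z of clipper_b_rivet in the frame of clipper_b above 0.00695 m and horizontal distance between clipper_b and bin below 0.055 m and height (world z) of clipper_b below 0.075 m and linear speed of clipper_b below 0.02 m/s and height (world z) of each of clipper_a, clipper_c below 0.01 m and angle between each of clipper_a, clipper_c's own z axis and vertical below 0.15 rad and distance of each of clipper_a, clipper_c from where it was at the start of the episode below 0.05 m) or (z of clipper_c_rivet in the frame of clipper_c above 0.00695 m and horizontal distance between clipper_c and bin below 0.055 m and height (world z) of clipper_c below 0.075 m and linear speed of clipper_c below 0.02 m/s and height (world z) of each of clipper_a, clipper_b below 0.01 m and angle between each of clipper_a, clipper_b's own z axis and vertical below 0.15 rad and distance of each of clipper_a, clipper_b from where it was at the start of the episode below 0.05 m))); the robot touches nothing.
It fails at once if a clipper is pressed onto the vanity with more than 30 N, which jams its cutting edges together (contact force between any of clipper_a, clipper_b, clipper_c and vanity above 30 N).
It fails at once if the mug, the lens case or the pill box is shifted by more than 30 mm (distance of any of mug, lens_case, pill_box from where it was at the start of the episode above 0.03 m).
It also fails if it takes over 64 s, if anything falls off the work surface, if the arm or the gripper's body presses on something with over 40 N, if the wrist force passes 120 N, or if a joint passes its speed limit or range.

### The arm

A 6-joint arm with a two-finger parallel gripper is mounted at the origin on the work surface. World frame = base frame: x ahead of the robot, y to its left, z up, the work surface at z = 0. Lengths are in mm, angles in rad, forces in N, time in s.
With the tool pointing down it reaches from about 350 to 725 mm from the base axis. Payload 4.3 kg.
Tool frame: the origin (TCP) lies on the centre line of the jaws, within the pads' length; the fingertips stand 19 mm ahead of it and the grasp point (between the pads) is the TCP; z points along the fingers, y is the line along which they close (so a half turn about z gives the same grasp; the last joint's range is limited). The gripper opens to 85 mm and grips with 20 to 120 N. Pads are 22 mm wide; open, the fingers measure 114 mm over their backs; the gripper's body (76 mm by 85 mm) begins 54 mm behind the grasp point. The pads swing forward as they close: fully open they stand 13 mm farther back than shut.
Start: joints at [1.227, 0.377, 0.081, 1.274, 0, 1.46], TCP at [133.217, 559.391, 250.329] pointing down, gripper open.
Joint ranges: [-2.72, 2.72], [-0.84, 1.66], [-1.02, 1.22], [-1.77, 2.12], [-1.37, 1.28], [-3.14, 3.14]. Speed limits (rad/s): [2.57, 2.57, 3.14, 3.14, 3.14, 3.14].

### API

Orientations are given as a 3x3 rotation matrix whose columns are the frame's x, y, z axes.
In Python, from plant import status, optics, manip gives the robot as it stands.
- The arm moves only by the tool play_rows, never from a script. Its argument "plan" is a list that holds one entry, the list of rows, each a list of 6 numbers: the shift along the tool's x, y, z in cm, then the turn, a rotation vector about the tool's x, y, z in degrees. In form: [[[x, y, z, wx, wy, wz], ...]]. A call has 1 to 5 rows; each row is the pose to reach, as a shift and turn from the pose commanded when the call began, along the tool's axes at that moment; what a row does not reach only later rows make up. A row lasts 1/12 s, in which the tool goes at most 41.7 mm and 7.16 degrees, less where a joint would pass 70% of its speed; a pose out of reach is approached as far as the arm can. A call with a gripper value outside its range is refused whole. "gripper" is the opening, from 0 (shut) to 1 (fully open), set as the call begins (left out, the last holds). The fingers move at their own pace and stop on an object; the grip force is fixed at half the most. Time passes only in rows, so rows that repeat a pose let the fingers close. It gives the time, the measured TCP pose, the force, the opening and the grip force at its end, in the units of the state.
- status.get_state(): the state, without advancing time (a new reading comes with each control period).
- optics.grab_frame(name): name is "scene" or "top" or "wrist"; returns the picture (400x640x3 uint8, red, green, blue); there is no depth.
- optics.camera_params(name): a dict with "camera_matrix" (3x3 intrinsics, pixels), "camera_from_world" (4x4, takes a point from world to camera coordinates); the wrist camera has in their place "mount" (4x4, takes a point from camera to tool coordinates, whose origin is the TCP and whose axes are the flange's). Camera axes: x right, y up, looking along -z (the intrinsics and any distortion apply to the point x, -y, -z); pixel columns grow to the right and rows downward; lengths in mm; the calibration is good to about 2 mm. The wrist camera is an equidistant fisheye: a pixel r from the principal point sees the ray r / f radians off the axis. A picture is of the moment at which its call begins: read the wrist's pose just before it. camera_params takes no time and is no camera call.
- manip.finish_job(): hands the job in; it is judged then, once.
Trained networks look in the newest picture that a camera, given by its name, has taken for a name from the list of things; names that differ only in an ending like _2 or _b are one class to them, and where a whole thing is asked for, a point or a joint stands for the part that bears it (a point fixed in the world has none). Each returns a list of dicts, best first, with "conf" (0 to 1); they miss things now and then, are a little off and sometimes report something else, mostly with a low value. They report only what shows in the picture. A call takes as long as a camera call. They do not tell look-alikes from the thing itself.
- optics.find_in(camera, target): "xy" ([column, row] in pixels, amid what is visible of it).
- optics.masks_of(camera, target): "mask" (400x640 bool, what is visible of it) and "xy" ([column, row] in pixels, amid what is visible of it).
The state is a dict: "time": time; "q": joint angles; "joint_vel": joint speeds; "joint_efforts": joint torques, N m; "tcp_pos": TCP position; "orientation": TCP orientation; "contact_force": force on the tool from outside, world axes, zero at the start; "torque": the same for the moment, N m; "width": finger opening in mm; "gripper_force": force on a finger pad.
Only numpy, scipy, OpenCV 4.12 (cv2) and the standard library are available. Lean on these libraries where they do the work, as an engineer would, in place of code of your own. Each camera call takes 0.05 s, during which the arm holds its last target. There are 200 camera calls.

## Working session

There is one attempt and no reset: what is moved stays moved. The work goes in short steps, Python scripts to look and compute and a tool call to move; the robot and the scene stay as the last step left them, time stands still between calls to the robot, and variables do not carry over. Pictures are saved under pics/ and viewed, at most 10 in all, crops included, and the job is handed in when it is done.

Besides the shell and the picture viewer there is one more tool, called as name(argument=value, ...) on one line, values as JSON. play_rows: Moves the arm, as the interface text tells. Its arguments: {"type":"object","properties":{"plan":{"type":"array"},"gripper":{"type":"number"}},"required":["plan"]}

```bash
mkdir -p pics; cat > h.py <<'E'
import numpy as np, cv2
from plant import status, optics, manip
def ray(cam, px):
    p=optics.camera_params(cam); K=np.array(p["camera_matrix"]); 
    u=(px[0]-K[0,2])/K[0,0]; v=(px[1]-K[1,2])/K[1,1]
    if cam=="wrist":
        s=status.get_state(); M=np.array(p["mount"]); R=np.array(s["orientation"]); t=np.array(s["tcp_pos"])
        r=np.hypot(u,v); k=np.sin(r)/r if r>1e-9 else 1
        d=np.array([u*k,-v*k,-np.cos(r)])
        return t+R@M[:3,3], R@M[:3,:3]@d
    T=np.array(p["camera_from_world"]); R=T[:3,:3]
    return -R.T@T[:3,3], R.T@np.array([u,-v,-1])
def at_z(cam,px,z):
    o,d=ray(cam,px); return o+d*(z-o[2])/d[2]
def save(cam,n):
    im=optics.grab_frame(cam); cv2.imwrite(f"pics/{n}.png",im[...,::-1]); return im
E
python3 - <<'E'
from h import *
print(status.get_state())
for c in ("top","scene"):
    save(c,c+"0"); print(c,optics.camera_params(c))
    for n in ("clipper_a","clipper_a_tip","clipper_a_rivet","bin","mug","lens_case","pill_box"):
        z={"clipper_a":8,"clipper_a_tip":33,"clipper_a_rivet":7,"bin":100,"mug":95,"lens_case":17,"pill_box":20}[n]
        for d in optics.find_in(c,n): print(c,n,round(d["conf"],2),np.round(d["xy"]),at_z(c,d["xy"],z).round())
print(optics.camera_params("wrist"))
E
```

```text
{'time': 0.0, 'q': array([ 1.22666364e+00,  3.78071324e-01,  7.96297228e-02,  1.27441386e+00,
       -1.69142230e-05,  1.46049754e+00]), 'joint_vel': array([ 0.00012334, -0.0001832 ,  0.00101617,  0.00143545,  0.00055308,
       -0.00160295]), 'joint_efforts': array([ 1.40861299e-03, -4.63603663e+01,  2.69874877e+01,  2.08237628e-02,
        1.01005276e-05,  1.06417897e-05]), 'tcp_pos': array([133.01938569, 558.76199436, 249.35761518]), 'orientation': array([[-9.72785129e-01,  2.31708073e-01, -6.78787873e-04],
       [ 2.31708972e-01,  9.72783209e-01, -1.94410759e-03],
       [ 2.09848023e-04, -2.04848019e-03, -9.99997880e-01]]), 'contact_force': array([0.2428876 , 0.45496919, 0.39817327]), 'torque': array([ 0.02503089, -0.02167895, -0.01951715]), 'gripper_force': 0.0, 'width': 85.29179341388331}
top {'camera_matrix': array([[519.64639607,   0.        , 318.67069566],
       [  0.        , 519.64639607, 196.35690203],
       [  0.        ,   0.        ,   1.        ]]), 'camera_from_world': array([[-1.47456882e-02, -9.99847222e-01,  9.38600482e-03,
         5.10957233e+00],
       [ 
[... 1844 characters left out ...]
296.] [ 498. -358.   95.]
scene lens_case 0.58 [384. 194.] [702. 122.  17.]
scene pill_box 0.75 [348. 270.] [ 728. -108.   20.]
scene pill_box 0.69 [293. 212.] [550. -35.  20.]
{'camera_matrix': array([[309.70691629,   0.        , 318.3363952 ],
       [  0.        , 309.70691629, 196.20438599],
       [  0.        ,   0.        ,   1.        ]]), 'mount': array([[ 1.28024752e-04,  9.57558740e-01,  2.88238170e-01,
         7.37799351e+01],
       [ 9.99999355e-01,  2.02803391e-04, -1.11789784e-03,
         7.65048421e-03],
       [-1.12890853e-03,  2.88238128e-01, -9.57558096e-01,
        -1.23171312e+02],
       [ 0.00000000e+00,  0.00000000e+00,  0.00000000e+00,
         1.00000000e+00]])}
```

```bash
python3 - <<'E'
import cv2,numpy as np
t=cv2.imread("pics/top0.png")[110:270,150:480]; cv2.imwrite("pics/t0c.png",cv2.resize(t,None,fx=2.4,fy=2.4,interpolation=cv2.INTER_CUBIC))
t=cv2.imread("pics/top0.png")[145:220,230:400]; cv2.imwrite("pics/t0d.png",cv2.resize(t,None,fx=4.7,fy=4.7,interpolation=cv2.INTER_CUBIC))
E
```

```text
(no output)
```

View pics/t0c.png

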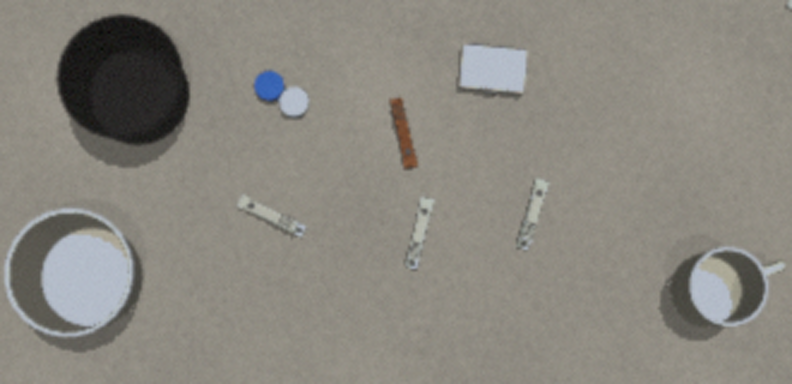

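View pics/t0d.png

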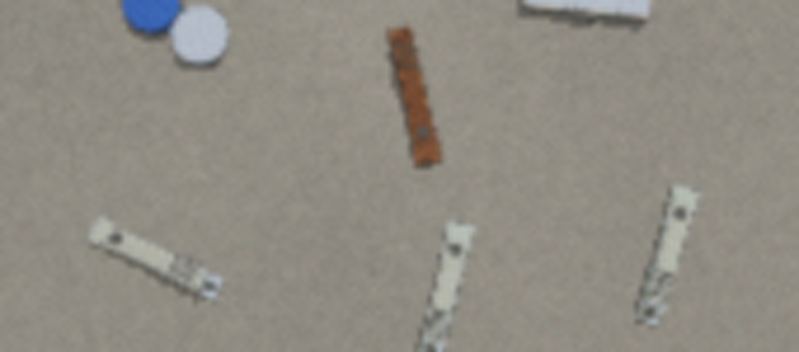

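Three steel clippers lie at crop-2 (155,260), (445,285), (668,255). The white bin is at left, and the brown clipper and black bin are decoys. The tail direction isn't clear from here, so I'll look from close by.

play_rows(plan=[[[-16.4, -10.4, 0, 0, 0, 0], [-16.4, -10.4, 0, 0, 0, 0], [-16.4, -10.4, 0, 0, 0, 0], [-16.4, -10.4, 0, 0, 0, 0], [-16.4, -10.4, 0, 0, 0, 0]]], gripper=0)

```text
time: 1.22
tcp_pos: [270.4, 417.8, 250.5]
orientation: [[-0.972, 0.233, 0.001], [0.233, 0.972, -0.001], [-0.001, -0.0, -1.0]]
contact_force: [1.2, 0.7, 0.7]
width: 25.3
gripper_force: 0.0
```

play_rows(plan=[[[-16.4, -10.4, 1, 0, 0, 0], [-16.4, -10.4, 1, 0, 0, 0], [-16.4, -10.4, 1, 0, 0, 0], [-16.4, -10.4, 1, 0, 0, 0], [-16.4, -10.4, 1, 0, 0, 0]]])

```text
time: 1.63
tcp_pos: [406.2, 278.5, 240.4]
orientation: [[-0.972, 0.234, 0.001], [0.234, 0.972, -0.0], [-0.001, -0.0, -1.0]]
contact_force: [0.3, 0.4, -0.2]
width: 0.1
gripper_force: 0.0
```

play_rows(plan=[[[-16.4, -10.4, 6, 0, 0, 0], [-16.4, -10.4, 6, 0, 0, 0], [-16.4, -10.4, 6, 0, 0, 0], [-16.4, -10.4, 6, 0, 0, 0], [-16.4, -10.4, 6, 0, 0, 0]]])

```text
time: 2.05
tcp_pos: [541.0, 139.8, 179.7]
orientation: [[-0.973, 0.233, 0.001], [0.233, 0.973, -0.0], [-0.001, 0.0, -1.0]]
contact_force: [0.3, 0.7, 0.1]
width: 0.1
gripper_force: 0.0
```

```bash
cat > look.py <<'E'
import sys
from h import *
n=sys.argv[1]
s=status.get_state(); print(s["time"],s["tcp_pos"].round(1),s["orientation"].round(3).tolist(),s["width"],s["contact_force"].round(2))
im=save("wrist",n)
for t,z in (("clipper_a",10),("clipper_a_tip",33),("clipper_a_rivet",7)):
    for d in optics.find_in("wrist",t): print(t,round(d["conf"],2),np.round(d["xy"]),at_z("wrist",d["xy"],z).round())
E
python3 look.py w1
```

```text
2.05 [541.  139.8 179.7] [[-0.973, 0.233, 0.001], [0.233, 0.973, -0.0], [-0.001, 0.0, -1.0]] 0.09903682285847462 [0.27 0.74 0.11]
clipper_a 0.88 [215. 282.] [627.  -5.  10.]
clipper_a 0.85 [174. 213.] [537. -21.  10.]
clipper_a 0.6 [108. 248.] [ 558. -138.   10.]
clipper_a 0.59 [331. 206.] [568. 144.  10.]
clipper_a_tip 0.56 [100. 253.] [ 555. -131.   33.]
clipper_a_rivet 0.75 [106. 248.] [ 558. -142.    7.]
```

View pics/w1.png

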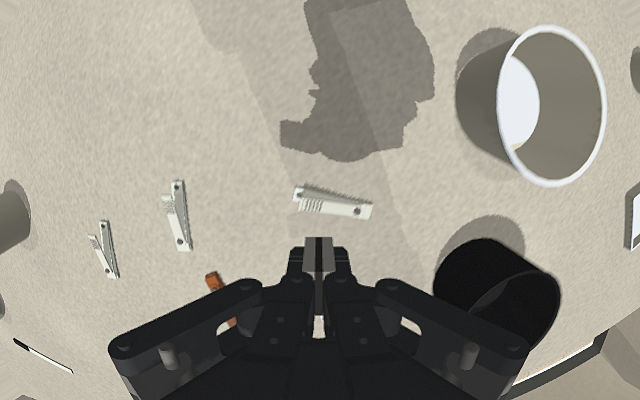

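The left and middle clippers' tails point toward the robot (rivets near (104,225) and (178,187)). The nearest one has its tail at left (298,190) and its jaws at right (372,212), with the white bin at (553,105). I'll zoom in on all three to read the pins and rivets.

```bash
python3 - <<'E'
import cv2,numpy as np
t=cv2.imread("pics/w1.png"); f=cv2.INTER_CUBIC
c=[cv2.resize(t[y:y+72,x:x+w],None,fx=4.5,fy=4.5,interpolation=f) for x,y,w in ((285,170,95),(150,175,48),(80,215,48))]
c=[np.pad(i,((0,0),(0,10),(0,0))) for i in c]
cv2.imwrite("pics/z1.png",np.hstack(c)[:, :800]); print([i.shape for i in c])
E
```

```text
[(324, 438, 3), (324, 226, 3), (324, 226, 3)]
```

View pics/z1.png

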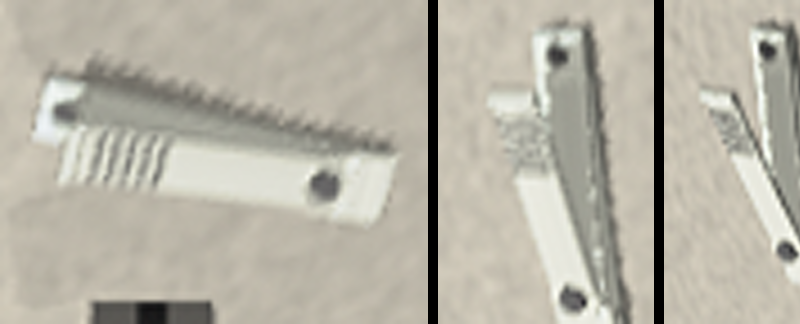

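```bash
python3 - <<'E'
from h import *
D={"near":((299.4,194.4),(357.2,211.1),(300.1,204.9)),"mid":((176.7,187.2),(179.8,241.2),(166.4,196.6)),"far":((103.1,225.9),(107.1,270.6),(92,236))}
for k,(r,p,t) in D.items():
    R,P,T=at_z("wrist",r,7),at_z("wrist",p,14),at_z("wrist",t,33)
    d=(P-R)[:2]; L=np.hypot(*d); u=d/L
    print(k,R.round(1),P.round(1),T.round(1),"pin-rivet (60):",L.round(1),"ang",np.degrees(np.arctan2(*u[::-1])).round(1),"tip pred",(R[:2]+4*u).round(1),"orig",(R[:2]+36*u).round(1))
# top camera cross-check, crop2/4.7+(230,145)
for k,(r,p) in {"near":((210,287),(115,238)),"mid":((430,350),(455,249)),"far":((650,312),(680,213))}.items():
    f=lambda q:(q[0]/4.7+230,q[1]/4.7+145)
    print("top",k,at_z("top",f(r),7).round(),at_z("top",f(p),14).round())
E
```

```text
near [548.  120.1   7. ] [576.3 172.4  14. ] [550.9 121.5  33. ] pin-rivet (60): 59.5 ang 61.6 tip pred [549.9 123.6] orig [565.1 151.7]
mid [509.3  -6.1   7. ] [566.9 -22.4  14. ] [511.9  -6.7  33. ] pin-rivet (60): 59.8 ang -15.8 tip pred [513.2  -7.2] orig [544.  -15.9]
far [ 529.1 -131.2    7. ] [ 586.2 -152.6   14. ] [ 531.9 -131.2   33. ] pin-rivet (60): 60.9 ang -20.5 tip pred [ 532.9 -132.6] orig [ 562.9 -143.8]
top near [547. 116.   7.] [575. 170.  14.]
top mid [509. -10.   7.] [566. -25.  14.]
top far [ 529. -137.    7.] [ 585. -155.   14.]
```

Rivet-to-pin distances come out at 59.5–60.9 mm against 60 expected, and both cameras agree. Pressing the near one first.

play_rows(plan=[[[-1.3, -1.45, 4, 0, 0, 0], [-1.3, -1.45, 8, 0, 0, 0], [-1.3, -1.45, 11, 0, 0, 0], [-1.3, -1.45, 12.2, 0, 0, 0], [-1.3, -1.45, 12.2, 0, 0, 0]]])

```text
time: 2.67
tcp_pos: [544.8, 125.7, 55.2]
orientation: [[-0.973, 0.23, -0.007], [0.23, 0.973, -0.0], [0.007, -0.002, -1.0]]
contact_force: [-0.5, 0.1, -0.5]
width: 0.2
gripper_force: 0.0
```

play_rows(plan=[[[0, 0, 0.4, 0, 0, 0], [0, 0, 0.8, 0, 0, 0], [0, 0, 0.9, 0, 0, 0], [0, 0, 1.0, 0, 0, 0], [0, 0, 1.0, 0, 0, 0]]])

```text
time: 3.08
tcp_pos: [550.1, 125.2, 50.0]
orientation: [[-0.973, 0.231, 0.003], [0.231, 0.973, 0.001], [-0.003, 0.001, -1.0]]
contact_force: [-0.3, 0.1, 4.6]
width: 0.2
gripper_force: 2.6
```

4.6 N so soon after touch suggests a sound spring. Next the middle one.

play_rows(plan=[[[0, 0, -3, 0, 0, 0], [0.2, -4, -3, 0, 0, 0], [0.4, -8, -3, 0, 0, 0], [0.6, -12, -3, 0, 0, 0], [0.6, -13.7, -3, 0, 0, 0]]])

```text
time: 3.5
tcp_pos: [510.3, -10.4, 79.1]
orientation: [[-0.972, 0.234, 0.001], [0.234, 0.972, -0.002], [-0.001, -0.002, -1.0]]
contact_force: [0.4, 0.4, -0.4]
width: 0.3
gripper_force: 0.0
```

play_rows(plan=[[[0, 0, 1, 0, 0, 0], [0, 0, 2, 0, 0, 0], [0, 0, 2.7, 0, 0, 0], [0, 0, 3.0, 0, 0, 0], [0, 0, 3.0, 0, 0, 0]]])

```text
time: 3.92
tcp_pos: [510.5, -5.9, 47.1]
orientation: [[-0.973, 0.23, -0.002], [0.23, 0.973, 0.0], [0.002, -0.0, -1.0]]
contact_force: [-1.3, -0.4, 2.5]
width: -0.0
gripper_force: 1.2
```

About 2.5 N at 5 mm of travel looks limp. I'll press this one further to its stop in small steps.

play_rows(plan=[[[0, 0, 0.2, 0, 0, 0], [0, 0, 0.4, 0, 0, 0], [0, 0, 0.5, 0, 0, 0], [0, 0, 0.5, 0, 0, 0]]])

```text
time: 4.25
tcp_pos: [511.0, -6.4, 43.1]
orientation: [[-0.973, 0.231, -0.001], [0.231, 0.973, 0.001], [0.001, 0.001, -1.0]]
contact_force: [-1.2, 1.2, 2.8]
width: -0.2
gripper_force: 1.6
```

play_rows(plan=[[[0, 0, 0.1, 0, 0, 0], [0, 0, 0.2, 0, 0, 0], [0, 0, 0.2, 0, 0, 0]]])

```text
time: 4.5
tcp_pos: [511.3, -7.0, 41.3]
orientation: [[-0.973, 0.232, 0.0], [0.232, 0.973, 0.0], [-0.0, 0.0, -1.0]]
contact_force: [-2.6, 1.2, 3.0]
width: 0.0
gripper_force: 1.7
```

play_rows(plan=[[[0, 0, 0.1, 0, 0, 0], [0, 0, 0.15, 0, 0, 0], [0, 0, 0.15, 0, 0, 0]]])

```text
time: 4.75
tcp_pos: [511.3, -7.1, 39.8]
orientation: [[-0.973, 0.232, 0.0], [0.232, 0.973, 0.0], [-0.0, 0.0, -1.0]]
contact_force: [-1.7, 1.3, 4.1]
width: 0.1
gripper_force: 1.8
```

play_rows(plan=[[[0, 0, 0.05, 0, 0, 0], [0, 0, 0.1, 0, 0, 0], [0, 0, 0.1, 0, 0, 0]]])

```text
time: 5.0
tcp_pos: [511.2, -7.1, 38.8]
orientation: [[-0.973, 0.232, -0.0], [0.232, 0.973, 0.0], [0.0, 0.0, -1.0]]
contact_force: [-2.1, 1.2, 3.8]
width: 0.2
gripper_force: 2.1
```

play_rows(plan=[[[0, 0, 0.05, 0, 0, 0], [0, 0, 0.1, 0, 0, 0], [0, 0, 0.1, 0, 0, 0]]])

```text
time: 5.25
tcp_pos: [511.2, -7.0, 38.3]
orientation: [[-0.973, 0.232, 0.0], [0.232, 0.973, 0.0], [-0.0, 0.0, -1.0]]
contact_force: [-3.8, 1.1, 8.9]
width: -0.1
gripper_force: 4.7
```

The force jumps to 8.9 N while travel stalls, so it's at the stop. I'll hold, then lift.

play_rows(plan=[[[0, 0, 0.03, 0, 0, 0], [0, 0, 0.03, 0, 0, 0], [0, 0, 0.03, 0, 0, 0], [0, 0, 0.03, 0, 0, 0]]])

```text
time: 5.58
tcp_pos: [511.2, -7.0, 38.2]
orientation: [[-0.973, 0.232, 0.0], [0.232, 0.973, 0.0], [-0.0, 0.0, -1.0]]
contact_force: [-4.6, 2.4, 10.4]
width: 0.2
gripper_force: 5.3
```

play_rows(plan=[[[0, 0, -1, 0, 0, 0], [0, 0, -4, 0, 0, 0], [0, 0, -8, 0, 0, 0], [0, 0, -12, 0, 0, 0], [0, 0, -12, 0, 0, 0]]])

```text
time: 6.0
tcp_pos: [516.9, -8.2, 165.7]
orientation: [[-0.973, 0.232, 0.014], [0.232, 0.973, -0.003], [-0.015, 0.001, -1.0]]
contact_force: [2.2, -0.2, 0.2]
width: -0.4
gripper_force: 0.0
```

```bash
python3 look.py w2; python3 - <<'E'
from h import *
save("top","top2")
for n in ("clipper_a","bin"):
    for d in optics.masks_of("top",n):
        ys,xs=np.nonzero(d["mask"]); print(n,round(d["conf"],2),at_z("top",d["xy"],100 if n=="bin" else 10).round(),xs.min(),xs.max(),ys.min(),ys.max())
E
```

```text
6.0 [516.9  -8.2 165.7] [[-0.973, 0.232, 0.014], [0.232, 0.973, -0.003], [-0.015, 0.001, -1.0]] -0.35934969120149224 [ 2.2  -0.16  0.18]
clipper_a 0.72 [310. 204.] [529. -18.  10.]
clipper_a 0.65 [203. 249.] [ 551. -139.   10.]
clipper_a 0.65 [472. 196.] [558. 141.  10.]
clipper_a_tip 0.92 [198. 258.] [ 547. -134.   33.]
clipper_a_rivet 0.93 [205. 251.] [ 550. -137.    7.]
clipper_a_rivet 0.51 [473. 193.] [552. 143.   7.]
clipper_a 0.73 [562. 149.  10.] 250 276 193 207
clipper_a 0.57 [ 561. -145.   10.] 365 377 186 213
bin 0.97 [700. 300. 100.] 174 227 116 169
bin 0.89 [500. 350. 100.] 152 208 197 249
bin 0.29 [ 560. -130.  100.] 366 378 185 213
```

View pics/w2.png

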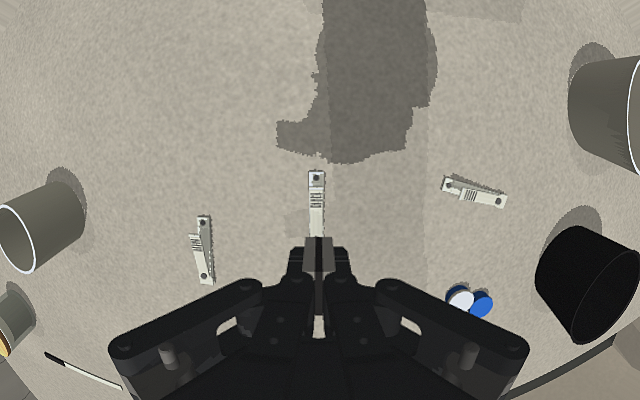

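The middle clipper is limp: 3–4 N just before the stop. I'll back off a little to measure it settled before grasping.

play_rows(plan=[[[3, 0, 0, 0, 0, 2.4], [3, 0, 0, 0, 0, 2.4], [3, 0, 0, 0, 0, 2.4], [3, 0, 0, 0, 0, 2.4]]], gripper=0.45)

```text
time: 6.68
tcp_pos: [481.9, -0.2, 156.9]
orientation: [[-0.962, 0.272, -0.001], [0.272, 0.962, 0.0], [0.001, -0.0, -1.0]]
contact_force: [1.2, 0.0, -0.2]
width: 38.2
gripper_force: 0.0
```

```bash
python3 look.py w3; python3 - <<'E'
import cv2
t=cv2.imread("pics/w3.png")[150:270,250:390]; cv2.imwrite("pics/z3.png",cv2.resize(t,None,fx=5,fy=5,interpolation=cv2.INTER_CUBIC))
E
```

```text
6.6833 [ 4.819e+02 -2.000e-01  1.569e+02] [[-0.962, 0.272, -0.001], [0.272, 0.962, 0.0], [0.001, -0.0, -1.0]] 38.18965153666138 [ 1.16  0.03 -0.17]
clipper_a 0.96 [472. 226.] [565. 142.  10.]
clipper_a 0.88 [214. 273.] [ 541. -131.   10.]
clipper_a 0.87 [353. 318.] [636.  -3.  10.]
clipper_a_tip 0.49 [474. 225.] [552. 134.  33.]
clipper_a_rivet 0.76 [212. 271.] [ 541. -134.    7.]
```

View pics/z3.png

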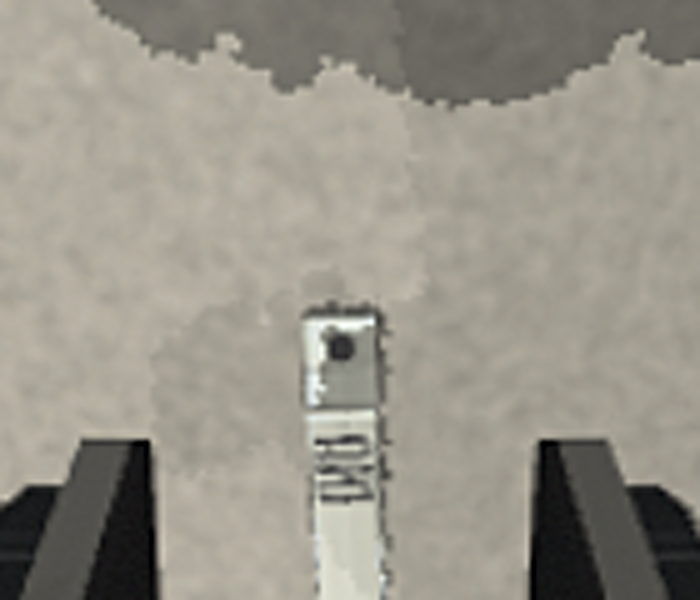

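The middle clipper is aligned with the tool and centred between the fingers, with its rivet at full-image (318.2,219.4).

```bash
python3 - <<'E'
from h import *
s=status.get_state();R=at_z("wrist",(318.2,219.4),7); o=R+36*np.array([.962,-.272,0])
d=s["orientation"].T@(np.array([*o[:2],22])-s["tcp_pos"]); print(R.round(1),o.round(1),"tool shift",d.round(1))
E
```

```text
[513.5  -8.8   7. ] [548.2 -18.6   7. ] tool shift [-67.6   0.2 135.7]
```

play_rows(plan=[[[-3.5, 0, 2, 0, 0, 0], [-6.6, 0, 4, 0, 0, 0], [-6.6, 0, 7, 0, 0, 0], [-6.6, 0, 10, 0, 0, 0], [-6.6, 0, 10.5, 0, 0, 0]]])

```text
time: 7.3
tcp_pos: [542.9, -17.9, 47.7]
orientation: [[-0.962, 0.273, -0.007], [0.273, 0.962, 0.001], [0.007, -0.001, -1.0]]
contact_force: [-1.8, 0.1, -0.3]
width: 38.5
gripper_force: 0.0
```

play_rows(plan=[[[0, 0, 1, 0, 0, 0], [0, 0, 2, 0, 0, 0], [0, 0, 2.8, 0, 0, 0], [0, 0, 2.8, 0, 0, 0], [0, 0, 2.8, 0, 0, 0]]])

```text
time: 7.72
tcp_pos: [545.8, -18.1, 25.0]
orientation: [[-0.962, 0.272, 0.001], [0.272, 0.962, -0.0], [-0.001, 0.0, -1.0]]
contact_force: [0.3, 0.5, 0.5]
width: 38.2
gripper_force: 0.0
```

play_rows(plan=[[[0, 0, 0.25, 0, 0, 0], [0, 0, 0.25, 0, 0, 0], [0, 0, 0.25, 0, 0, 0], [0, 0, 0.25, 0, 0, 0], [0, 0, 0.25, 0, 0, 0]]], gripper=0)

```text
time: 8.13
tcp_pos: [546.2, -18.1, 22.7]
orientation: [[-0.962, 0.272, 0.001], [0.272, 0.962, -0.0], [-0.001, 0.0, -1.0]]
contact_force: [-0.2, -0.1, 4.8]
width: 10.9
gripper_force: 58.7
```

play_rows(plan=[[[0, 0, 0, 0, 0, 0], [0, 0, 0, 0, 0, 0], [0, 0, -1, 0, 0, 0], [0, 0, -3, 0, 0, 0], [0, 0, -3, 0, 0, 0]]])

```text
time: 8.55
tcp_pos: [547.4, -18.4, 54.9]
orientation: [[-0.962, 0.272, 0.004], [0.272, 0.962, -0.001], [-0.004, 0.001, -1.0]]
contact_force: [0.1, 0.5, 0.8]
width: 10.6
gripper_force: 58.8
```

play_rows(plan=[[[0, 0, -4, 0, 0, 0], [0, 0, -8, 0, 0, 0], [0, 0, -12, 0, 0, 0], [1, 2.3, -13, 0, 0, 0], [2.5, 5.8, -13, 0, 0, 0]]])

```text
time: 8.97
tcp_pos: [541.1, 42.6, 186.6]
orientation: [[-0.961, 0.277, 0.01], [0.277, 0.961, -0.002], [-0.01, 0.001, -1.0]]
contact_force: [1.2, 0.3, -1.2]
width: 10.9
gripper_force: 58.8
```

play_rows(plan=[[[1.5, 3.5, 0, 0, 0, 0], [3, 7, 0, 0, 0, 0], [4.5, 10.5, 0, 0, 0, 0], [6, 14, 0, 0, 0, 0], [7.5, 17.5, 0, 0, 0, 0]]])

```text
time: 9.38
tcp_pos: [512.0, 234.9, 181.7]
orientation: [[-0.962, 0.272, -0.0], [0.272, 0.962, -0.0], [0.0, -0.0, -1.0]]
contact_force: [1.1, 0.5, -1.3]
width: 10.9
gripper_force: 58.8
```

play_rows(plan=[[[1.5, 3.5, 0, 0, 0, 0], [3, 7, 0, 0, 0, 0], [4.7, 10.8, 0, 0, 0, 0], [4.7, 10.8, 0, 0, 0, 0], [4.7, 10.8, 0, 0, 0, 0]]])

```text
time: 9.8
tcp_pos: [496.0, 352.0, 181.3]
orientation: [[-0.963, 0.268, -0.0], [0.268, 0.963, -0.0], [0.0, -0.001, -1.0]]
contact_force: [0.4, -0.3, 0.2]
width: 10.4
gripper_force: 58.9
```

```bash
python3 - <<'E'
from h import *
s=status.get_state(); print(s["tcp_pos"].round(1),s["width"],s["gripper_force"])
C=at_z("top",(179.2,223.3),100); print(C, (s["orientation"].T@(C-s["tcp_pos"])).round(1))
save("wrist","w4")
E
```

```text
[496.  352.  181.3] 10.401954954884824 58.853361681103706
[498.15527405 349.47857129 100.        ] [-2.7 -1.8 81.3]
```

View pics/w4.png

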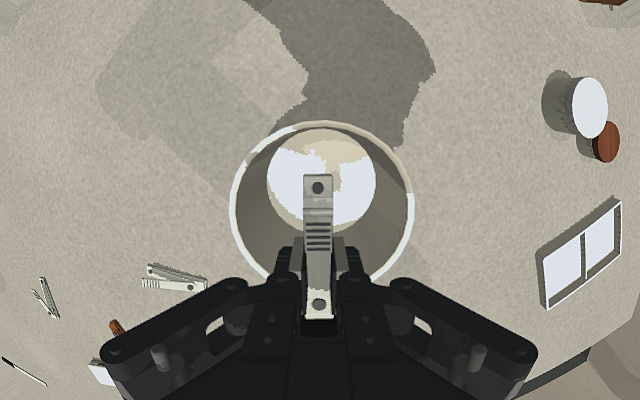

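The clipper is held above the white bin, with the mouth centred near (322,205), and the other two clippers still lie in place. Lowering it in and releasing.

play_rows(plan=[[[-0.3, -0.2, 3, 0, 0, 0], [-0.3, -0.2, 6, 0, 0, 0], [-0.3, -0.2, 9, 0, 0, 0], [-0.3, -0.2, 11.5, 0, 0, 0], [-0.3, -0.2, 11.5, 0, 0, 0]]])

```text
time: 10.27
tcp_pos: [495.6, 343.1, 61.3]
orientation: [[-0.961, 0.275, -0.009], [0.275, 0.962, -0.006], [0.007, -0.008, -1.0]]
contact_force: [-0.8, -0.9, -0.6]
width: 10.9
gripper_force: 58.9
```

play_rows(plan=[[[0, 0, 0, 0, 0, 0], [0, 0, 0, 0, 0, 0], [0, 0, 0, 0, 0, 0], [0, 0, 0, 0, 0, 0], [0, 0, 0, 0, 0, 0]]], gripper=0.4)

```text
time: 10.68
tcp_pos: [500.5, 347.9, 68.9]
orientation: [[-0.962, 0.272, 0.003], [0.272, 0.962, 0.002], [-0.002, 0.002, -1.0]]
contact_force: [0.0, 0.9, 0.1]
width: 34.3
gripper_force: 0.0
```

play_rows(plan=[[[0, 0, -4, 0, 0, 0], [0, 0, -8, 0, 0, 0], [0, 0, -12, 0, 0, 0], [0, 0, -15, 0, 0, 0], [5, 0, -15, 0, 0, 0]]])

```text
time: 11.1
tcp_pos: [469.4, 360.6, 226.6]
orientation: [[-0.96, 0.278, 0.02], [0.278, 0.961, 0.009], [-0.016, 0.014, -1.0]]
contact_force: [1.3, 2.2, 1.7]
width: 34.4
gripper_force: 0.0
```

play_rows(plan=[[[4, 0, 0, 0, 0, 0], [5, 0, 0, 0, 0, 0], [5, 0, 0, 0, 0, 0], [5, 0, 0, 0, 0, 0], [5, 0, 0, 0, 0, 0]]])

```text
time: 11.52
tcp_pos: [412.0, 372.2, 217.3]
orientation: [[-0.962, 0.272, 0.001], [0.272, 0.962, 0.0], [-0.001, 0.001, -1.0]]
contact_force: [-0.0, 0.6, -0.3]
width: 33.7
gripper_force: 0.0
```

```bash
python3 look.py w5
```

```text
11.5167 [412.  372.2 217.3] [[-0.962, 0.272, 0.001], [0.272, 0.962, 0.0], [-0.001, 0.001, -1.0]] 33.74385103979223 [-0.01  0.58 -0.26]
clipper_a 0.96 [314. 252.] [502. 342.  10.]
clipper_a 0.6 [ 78. 332.] [ 572. -147.   10.]
clipper_a_rivet 0.84 [ 79. 331.] [ 569. -143.    7.]
```

View pics/w5.png

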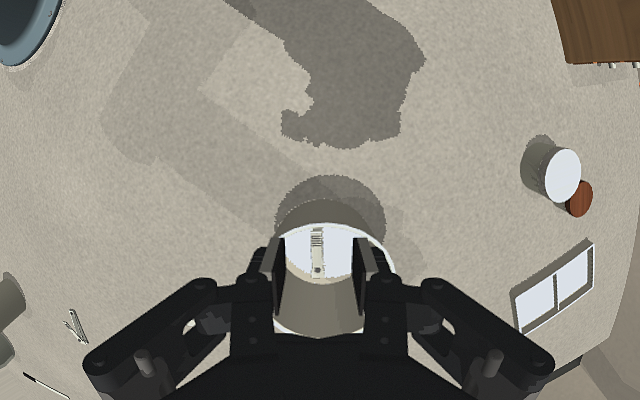

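The clipper lies on the bin's floor at (317,252), the bin is upright, and the gripper is clear of everything.

```bash
python3 -c "
from plant import manip; print(manip.finish_job())"
```

```text
the job is handed in; nothing more can be done
None
```

The middle clipper was the limp one: it pushed back only 3–4 N just before the stop, and it now lies in the white bin. The near one felt sound after a light press, I didn't need to press the third, and neither those two nor the mug, lens case or pill box were moved. The job is handed in, but no verdict came back.

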